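# Fit the lever, raise the sprung bin hatch over centre and hold it ready

### The job

Take the red-balled lever from its wooden block and slide its square-bored sleeve fully down onto the square brass post on the offcut bin's hatch hinge. Then pull the lever towards the robot to raise the blue sprung hatch past its balance point, until its black pointer is in the red part of the scale, and ease it back until the pointer is in the green, just below the balance point. Finish still holding the lever there, steady, with the lever fully on its post and nothing else propping the hatch, and leave the other things on the bench where they are.

Things in the scene. Friction and masses are not known exactly. Their poses are not given: they have to be found in the camera images.
- lever: Loose hand lever, about 0.2 kg, standing upright in the block: steel sleeve 34 x 34 x 46 mm at the foot with a 16 mm square bore 42 mm deep, open below; round stem 16 mm thick; red ball on top; 156 mm tall overall. Origin: centre of the sleeve's underside; z up the stem, x and y square to the bore's and sleeve's flats. Any of the four quarter turns fits the post. Start yaw varies.
- ball (a point): Centre of the lever's red ball (32 mm in diameter), the place to grip; 140 mm above the lever's foot, axes as the lever's. Gripped with the fingers closing along the hinge line, the ball turns between the pads as the lever swings.
- block: Fixed wooden block 100 x 100 x 22 mm with a round recess 57 mm in diameter and 12 mm deep, in which the lever stands loosely, its foot 10 mm above the bench and up to 5 mm off the middle. Origin: centre of the underside. It stands to the left or the right of the bin.
- post_base (a point): Foot of the square brass post, on the top of the dark boss over the middle of the hinge. Post 14 x 14 mm. The foot centre of a fully seated lever lies here. Axes turn with the hatch: z along the post (up when shut), y along the hinge, x along the hatch panel away from the hinge and the robot; x and y square to the post's flats. Opening tips the post towards -x, to the robot.
- post_tip (a point): Tip of the post, 39 mm from its foot: 30 mm of square post, then a round lead-in cone 9 mm tall. Axes as post_base.
- hatch_hinge (a point): Middle of the hatch's hinge axis, 125 mm above the bench on the bin's near top edge; axes as post_base, y along the hinge. The post's foot is 12 mm from it, the ball's centre 152 mm when the lever is seated. Bin: grey steel, fixed, 250 mm deep (away from the robot), 240 mm wide, 115 mm tall.
- hatch (a joint): Opening angle of the blue hatch, rad: 0 shut (level) to 1.45 (stop). Below the balance point, about 1.0 with the lever on, it pulls itself shut; above, it swings open by itself. Force on the ball to hold it: 3 N at 0, 1 N at 0.85, 1.5 N the other way at 1.25. The lever rocks some 0.05 rad on its post. Starts shut.
- scale (a point): Middle of the green part of the fixed upright quadrant scale on the bin's left (+y) side, centred on the hinge axis, 108 mm radius. A black pointer on the hatch's edge sweeps it. By hatch angle: white below 0.75 rad, green 0.75 to 0.95, white 0.95 to 1.06 (balance point), red above 1.06.
- panel (a point): Middle of the upper face of the hatch's blue metal panel, which reaches to 235 mm from the hinge axis, is 230 mm wide and 6 mm thick; the hatch weighs 1 kg. Axes as post_base. The panel and its lip (hatch_c0, hatch_c1) must not be touched or propped at the end.
- tin: Paint tin, 84 mm in diameter, 110 mm tall; leave alone. Origin: centre of underside. It stands on the opposite side of the bin from the block.
- glue: White glue bottle, 60 mm in diameter, 160 mm tall; leave alone. Origin: centre of underside.
- jar: Amber jar, 72 mm in diameter, 90 mm tall; leave alone. Origin: centre of underside.
- tape: Roll of blue tape lying flat, 90 mm in diameter, 24 mm tall; leave alone. Origin: centre of underside.
- sander: Cork sanding block 110 x 65 x 30 mm; leave alone. Origin: centre of underside.
- driver: Orange screwdriver lying on the bench; leave alone. Origin: underside, along x.
- hammer: Hammer lying on the bench; leave alone. Origin: underside, along x.
There are look-alikes about, which are no part of the job. There is more than one size of the lever; the job needs the largest.

How it is judged:
On the way, in this order (a step that is already met when the one before it is completed fails the run):
1. the lever is fully seated on the post, the hatch still shut (distance between lever and post_base below 0.006 m and angle between the z axis of lever and the z axis of post_base, either way round below 0.12 rad and value of joint hatch below 0.25 rad), for 0.2 s.
2. the hatch has been pulled past its balance point, pointer in the red, by the lever on its post (value of joint hatch above 1.06 rad and distance between lever and post_base below 0.015 m and contact force between the fingers and lever above 0.5 N), for 0.1 s.
At the end, for the whole second after the job is handed in: The hatch is held still (under 0.1 rad/s) at 0.75 to 0.95 rad, pointer in the green; the lever is on its post (foot within 12 mm of the post's foot), the fingers bear on the lever with over 0.5 N, and nothing touches the hatch panel (value of joint hatch between 0.75 and 0.95 rad and velocity of joint hatch between -0.1 and 0.1 rad/s and distance between lever and post_base below 0.012 m and angle between the z axis of lever and the z axis of post_base, either way round below 0.15 rad and contact force between the fingers and lever above 0.5 N and contact force between each of hatch_c0, hatch_c1 and anything else below 0.3 N); the arm keeps its last pose, push and grip.
It fails at once if another thing on the bench is moved by more than 30 mm (distance of any of tin, glue, jar, tape, sander, driver, hammer from where it was at the start of the episode above 0.03 m).
It also fails if it takes over 56 s, if anything falls off the work surface, if the arm or the gripper's body presses on something with over 40 N, if the wrist force passes 120 N, or if a joint passes its speed limit or range.

### The arm

A 6-joint arm with a two-finger parallel gripper is mounted at the origin on the work surface. World frame = base frame: x ahead of the robot, y to its left, z up, the work surface at z = 0. Lengths are in m, angles in rad, forces in N, time in s.
With the tool pointing down it reaches from about 0.3 to 0.875 m from the base axis. Payload 6.4 kg.
Tool frame: the origin (TCP) lies at the very end of the fingers, on their centre line; the grasp point (between the pads) lies ctrl.pinch_z behind it (ctrl.pinch_z is the distance from the TCP to the grasp point, in m); y points along the fingers, z is the direction in which the jaws open and shut, and the axes are right-handed (so a half turn about y gives the same grasp; the last joint's range is limited). The gripper opens to 85 mm and grips with 20 to 120 N. Pads are 22 mm wide; open, the fingers measure 114 mm over their backs; the gripper's body (76 mm by 85 mm) begins 54 mm behind the grasp point. The pads swing forward as they close: fully open they stand 13 mm farther back than shut.
Start: joints at [-1.469, 0.181, 1.607, -0, 1.354, -0.206], TCP at [0.174, -0.548, 0.231] pointing down, gripper open.
Joint ranges: [-2.99, 2.99], [-0.89, 2.07], [0.3, 2.58], [-1.14, 4.28], [0, 2.63], [-3.12, 3.12]. Speed limits (rad/s): [2.57, 2.57, 3.01, 3.14, 3.14, 3.14].

### API

Orientations are given as a unit quaternion [w, x, y, z].
In Python, from bench import ctrl gives the robot as it stands.
- The arm moves only by the shell command python3 -m pendant 'ROWS'. ROWS is JSON, one flat list of numbers, 7 for each row, row after row: the shift along the world's x, y, z in m, then the turn, a rotation vector about the world's x, y, z in degrees, then the finger opening in m, from 0 to 0.0854. In form: [tx, ty, tz, rx, ry, rz, hand, tx, ty, tz, rx, ry, rz, hand, ...]. A call has 1 to 12 rows; each row shifts and turns the commanded pose from where the row before left it; what a row does not reach is not made up. A row lasts 1/8 s, in which the tool goes at most 62.5 mm and 10.7 degrees, less where a joint would pass 70% of its speed; a pose out of reach is approached as far as the arm can. A call with a gripper value outside its range is refused whole. The fingers move at their own pace and stop on an object; the grip force is fixed at half the most. Time passes only in rows, so rows that do not move let the fingers close. It gives the time, the measured TCP pose, the force and the opening at its end, in the units of the state.
- ctrl.get_obs(): the state, without advancing time (a new reading comes with each control period).
- ctrl.camera(name): name is "side" or "top" or "wrist"; returns the picture (420x560x3 uint8, red, green, blue); there is no depth.
- ctrl.camera_info(name): a dict with "fx", "fy", "cx", "cy" (pixels), "origin" and "rotation" of the camera in the world; the wrist camera has in their place "tool_from_camera" (4x4, takes a point from camera to tool coordinates, whose origin is the TCP and whose axes are the tool frame's). Camera axes: x right, y down, z forward; pixel columns grow to the right and rows downward; lengths in m; the calibration is good to about 2 mm. The wrist camera is an equidistant fisheye: a pixel r from the principal point sees the ray r / f radians off the axis. A picture is of the moment at which its call begins: read the wrist's pose just before it. camera_info takes no time and is no camera call.
- ctrl.hand_in(): hands the job in, once; it reports no verdict.
Trained networks look in the newest picture that a camera, given by its name, has taken for a name from the list of things; names that differ only in an ending like _2 or _b are one class to them, and where a whole thing is asked for, a point or a joint stands for the part that bears it (a point fixed in the world has none). Each returns a list of dicts, best first, with "score" (0 to 1); they miss things now and then, are a little off and sometimes report something else, mostly with a low value. They report only what shows in the picture. A call takes as long as a camera call. They do not tell look-alikes from the thing itself.
- ctrl.silhouettes(target, camera): "mask" (420x560 bool, what is visible of it) and "bbox" ([left, top, right, bottom] in pixels, round what is visible of it).
The state is a dict: "time_s": time; "q": joint angles; "dq": joint speeds; "joint_efforts": joint torques, N m; "eef_pos": TCP position; "eef_rot": TCP orientation; "wrist_force": force on the tool from outside, world axes, zero at the start; "torque": the same for the moment, N m; "opening": opening from 0.0 (shut) to 1.0 (fully open).
Only numpy, scipy, OpenCV 4.12 (cv2) and the standard library are available. Lean on these libraries where they do the work, as an engineer would, in place of code of your own. Each camera call takes 0.05 s, during which the arm holds its last target.

## Working session

There is one attempt and no reset: what is moved stays moved. The work goes in short steps, Python scripts to look and compute and a shell command to move; the robot and the scene stay as the last step left them, time stands still between calls to the robot, and variables do not carry over. Pictures are saved under pics/ and viewed, and the job is handed in when it is done.

```bash
ls; mkdir -p pics
python3 - <<'E'
from bench import ctrl
import cv2
o=ctrl.get_obs(); print(o['time_s'],o['eef_pos'],o['eef_rot'],o['opening'],ctrl.pinch_z)
for n in ['side','top']:
    im=ctrl.camera(n); cv2.imwrite(f'pics/a_{n}.png',im[:,:,::-1])
for n in ['side','top','wrist']:
    print(n,ctrl.camera_info(n))
E
```

```text
pics
0.0 [ 0.17415744 -0.54739457  0.23036002] [ 0.10841255 -0.10836906  0.69938666 -0.69811258] 1.0004178574620157 0.0187
side {'fx': 513.704896010953, 'fy': 513.704896010953, 'cx': 280.8457201336707, 'cy': 218.65041325800303, 'origin': array([ 0.16986254, -1.07957584,  1.12472351]), 'rotation': array([-0.41051213,  0.89685823, -0.14691975,  0.07442916])}
top {'fx': 429.5316199981702, 'fy': 429.5316199981702, 'cx': 281.93940600149995, 'cy': 211.9845773845098, 'origin': array([ 0.35954401, -0.02822183,  1.28132121]), 'rotation': array([ 0.06505785, -0.6988222 ,  0.70953512, -0.06304699])}
wrist {'fx': 325.19226210127806, 'fy': 325.19226210127806, 'cx': 275.798020511009, 'cy': 209.8230705567417, 'tool_from_camera': array([[ 7.09960073e-04,  9.48090022e-01,  3.18001266e-01,
        -8.16373661e-02],
       [-5.18292151e-04, -3.18000955e-01,  9.48090251e-01,
        -1.42666731e-01],
       [ 9.99999614e-01, -8.37923784e-04,  2.65619636e-04,
         1.23244569e-03],
       [ 0.00000000e+00,  0.00000000e+00,  0.00000000e+00,
         1.00000000e+00]])}
```

View pics/a_side.png

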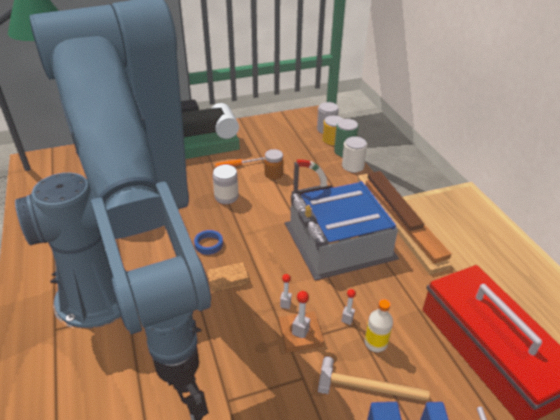

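View pics/a_top.png

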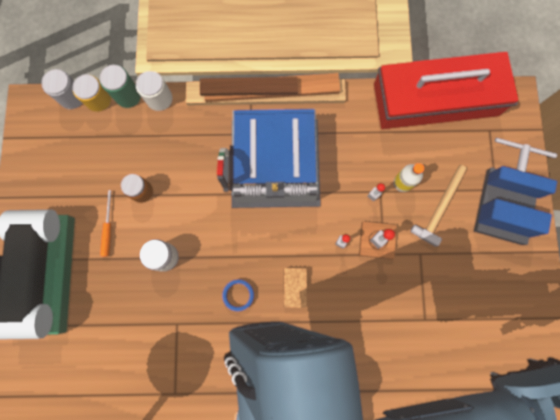

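```bash
cat > h.py <<'E'
import numpy as np, cv2
from bench import ctrl
from scipy.spatial.transform import Rotation as R
def rot(q): return R.from_quat([q[1],q[2],q[3],q[0]]).as_matrix()
def cam(n):
    i=ctrl.camera_info(n); r=np.array(i['rotation'])
    M=r if r.shape==(3,3) else rot(r)
    return i,M,np.array(i['origin'])
def ray(n,u,v):
    i,M,o=cam(n); d=M@np.array([(u-i['cx'])/i['fx'],(v-i['cy'])/i['fy'],1]); return o,d
def atz(n,u,v,z):
    o,d=ray(n,u,v); return o+d*(z-o[2])/d[2]
def proj(n,p):
    i,M,o=cam(n); c=M.T@(np.asarray(p)-o); return np.array([i['cx']+i['fx']*c[0]/c[2],i['cy']+i['fy']*c[1]/c[2]])
def tri(a,b):
    o1,d1=a;o2,d2=b; d1=d1/np.linalg.norm(d1);d2=d2/np.linalg.norm(d2)
    t=np.linalg.lstsq(np.c_[d1,-d2],o2-o1,rcond=None)[0]
    p,q=o1+t[0]*d1,o2+t[1]*d2; return (p+q)/2,np.linalg.norm(p-q)
def wproj(p,obs):
    i=ctrl.camera_info('wrist');T=np.array(i['tool_from_camera']);
    t=rot(obs['eef_rot']).T@(np.asarray(p)-obs['eef_pos']); c=T[:3,:3].T@(t-T[:3,3])
    rr=np.hypot(c[0],c[1]);th=np.arctan2(rr,c[2]); return np.array([i['cx']+i['fx']*th*c[0]/rr,i['cy']+i['fy']*th*c[1]/rr])
def wray(u,v,obs):
    i=ctrl.camera_info('wrist');T=np.array(i['tool_from_camera'])
    x,y=(u-i['cx'])/i['fx'],(v-i['cy'])/i['fy'];th=np.hypot(x,y)
    c=np.array([np.sin(th)*x/th,np.sin(th)*y/th,np.cos(th)]); M=rot(obs['eef_rot'])
    return M@T[:3,3]+obs['eef_pos'],M@(T[:3,:3]@c)
def crop(n,im,x0,y0,x1,y1,s,grid=0):
    c=cv2.resize(im[y0:y1,x0:x1,::-1],None,fx=s,fy=s,interpolation=cv2.INTER_CUBIC); cv2.imwrite(n,c)
E
python3 - <<'E'
from h import *
ims={}
for n in ['side','top']:
    im=ctrl.camera(n); ims[n]=im
    for t in ['ball','lever','block','post_tip','hatch','tin','glue']:
        for d in ctrl.silhouettes(t,n)[:5]:
            ys,xs=np.nonzero(d['mask']); print(n,t,round(d['score'],2),np.round(d['bbox']),xs.mean().round(1),ys.mean().round(1),len(xs))
a=cv2.resize(ims['side'][170:350,260:400],None,fx=4,fy=4,interpolation=2)[:600]
crop('pics/b_side.png',ims['side'],270,170,410,350,3)
crop('pics/b_top.png',ims['top'],210,100,420,270,3.5)
E
```

```text
side ball 0.69 [279. 273. 292. 310.] 285.6 291.6 240
side ball 0.6 [292. 289. 307. 338.] 300.6 315.7 495
side ball 0.6 [346. 291. 356. 323.] 348.3 307.7 300
side ball 0.23 [290. 180. 397. 242.] 340.6 211.4 4274
side lever 0.85 [340. 287. 352. 322.] 348.4 307.5 276
side lever 0.73 [292. 292. 308. 337.] 300.9 315.9 493
side lever 0.58 [281. 273. 294. 308.] 285.2 291.2 306
side block 0.87 [277. 312. 325. 351.] 300.3 333.4 1103
side block 0.53 [206. 262. 249. 290.] 226.9 276.6 919
side post_tip 0.74 [294. 182. 397. 242.] 340.8 211.3 4206
side post_tip 0.7 [284. 159. 396. 282.] 338.1 226.0 8434
side hatch 0.56 [294. 180. 396. 241.] 340.9 211.6 4140
side tin 0.86 [214. 164. 238. 204.] 224.9 184.0 837
side glue 0.83 [366. 298. 390. 352.] 378.7 326.9 1077
side glue 0.58 [216. 159. 243. 165.] 233.7 162.3 115
side glue 0.16 [204. 264. 249. 292.] 226.7 276.6 908
top ball 0.62 [369. 229. 395. 247.] 382.7 236.4 295
top ball 0.6 [368. 182. 384. 201.] 375.8 191.3 170
top ball 0.48 [335. 233. 352. 247.] 342.3 240.1 129
top lever 0.64 [365. 184. 384. 199.] 376.0 190.7 141
top lever 0.61 [338. 234. 348. 246.] 342.2 240.3 129
top lever 0.6 [369. 228. 395. 248.] 382.5 236.2 305
top block 0.72 [361. 220. 394. 259.] 374.8 240.8 828
top post_tip 0.65 [231. 106. 317. 198.] 272.3 151.0 7023
top hatch 0.78 [229. 108. 316. 198.] 272.5 151.3 6951
top tin 0.75 [139. 236. 181. 271.] 158.3 254.8 942
top tin 0.67 [227. 108. 318. 197.] 272.4 151.1 7034
top glue 0.88 [394. 162. 423. 192.] 407.1 177.0 563
```

View pics/b_side.png

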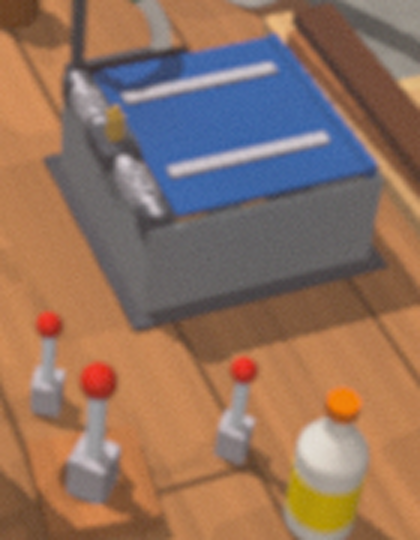

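View pics/b_top.png

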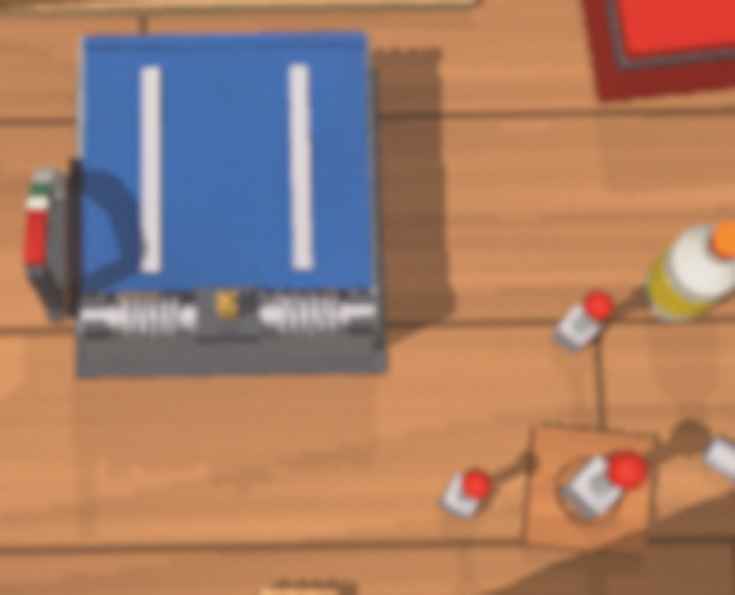

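Three levers (side px): small (286,291), large in the block (301,315), small (348,307). The one in the block, with the largest ball and sleeve, fits the description; the crops confirm it. Now I'll measure.

Run:
```python
from h import *
S=ctrl.camera('side').astype(int);T=ctrl.camera('top').astype(int)
def red(im,x0,y0,x1,y1):
    c=im[y0:y1,x0:x1]; m=(c[...,0]>150)&(c[...,1]<75)&(c[...,2]<75); ys,xs=np.nonzero(m); return xs.mean()+x0,ys.mean()+y0,len(xs),xs.ptp() if hasattr(xs,'ptp') else np.ptp(xs)
def yel(im,x0,y0,x1,y1):
    c=im[y0:y1,x0:x1]; m=(c[...,0]>130)&(c[...,0]-c[...,2]>70); ys,xs=np.nonzero(m); print(np.c_[xs+x0,ys+y0].min(0),np.c_[xs+x0,ys+y0].max(0)); return xs.mean()+x0,ys.mean()+y0,len(xs)
a=red(S,293,285,314,308); b=red(T,378,225,400,248); print(a,b)
print('ball',tri(ray('side',*a[:2]),ray('top',*b[:2])), atz('top',*b[:2],.15))
a=yel(S,298,200,318,222); b=yel(T,266,180,284,196); print(a,b)
print('post',tri(ray('side',*a[:2]),ray('top',*b[:2])),atz('top',*b[:2],.165))
# hatch panel corners top crop
def cp(x,y,z): return atz('top',210+(x+.5)/3.5-.5,100+(y+.5)/3.5-.5,z)
for z,pts in [(.13,[(82,36),(367,33),(377,290),(80,290)]),(.115,[(77,375),(386,372)]),(.02,[(532,424),(658,440),(645,550),(525,545)])]:
    for p in pts: print(p,z,cp(*p,z).round(4))
for n,p in [('glue',(407,177)),('tape',(239,295)),('sander',(295,287))]: print(n,atz('top',*p,.03).round(3))
print(atz('top',412,237,.02),atz('top',440,238,.02))
for z in (.01,.056):print('foot crop', cp(590,490,z))
print(rot(ctrl.get_obs()['eef_rot']).round(2))
```

```text
(np.float64(302.1136363636364), np.float64(296.07954545454544), 88, np.int64(11)) (np.float64(388.89156626506025), np.float64(233.53012048192772), 83, np.int64(10))
ball (array([ 0.50383518, -0.30832568,  0.15286854]), np.float64(0.000820123058713457)) [ 0.50460764 -0.30913719  0.15      ]
[306 206] [309 215]
[272 184] [276 189]
(np.float64(307.5405405405405), np.float64(210.6216216216216), 37) (np.float64(274.14285714285717), np.float64(186.5), 28)
post (array([ 0.63562857, -0.00641097,  0.15466079]), np.float64(0.0015528762803582467)) [ 0.63387044 -0.006765    0.165     ]
(82, 36) 0.13 [0.8687 0.1084 0.13  ]
(367, 33) 0.13 [ 0.8674 -0.1237  0.13  ]
(377, 290) 0.13 [ 0.6519 -0.1254  0.13  ]
(80, 290) 0.13 [0.6556 0.1088 0.13  ]
(77, 375) 0.115 [0.5903 0.1125 0.115 ]
(386, 372) 0.115 [ 0.5889 -0.1318  0.115 ]
(532, 424) 0.02 [ 0.5606 -0.2628  0.02  ]
(658, 440) 0.02 [ 0.5453 -0.3688  0.02  ]
(645, 550) 0.02 [ 0.4525 -0.352   0.02  ]
(525, 545) 0.02 [ 0.4582 -0.252   0.02  ]
glue [ 0.69  -0.403  0.03 ]
tape [0.35 0.1  0.03]
sander [ 0.37  -0.061  0.03 ]
[ 0.50992472 -0.40889629  0.02      ] [ 0.50569635 -0.49112347  0.02      ]
foot crop [ 0.50476431 -0.31112004  0.01      ]
foot crop [ 0.49950983 -0.30088398  0.056     ]
[[-0.95 -0.    0.3 ]
 [-0.3   0.   -0.95]
 [-0.   -1.   -0.  ]]
```

```bash
python3 -m pendant '[0.016,0.015,0.002,0,0,10,0.0854,0.016,0.015,0.002,0,0,10,0.0854,0.016,0.015,0.002,0,0,10,0.0854,0.016,0.015,0.002,0,0,10,0.0854,0.016,0.015,0.002,0,0,10,0.0854,0.016,0.015,0.002,0,0,10,0.0854,0.016,0.015,0.002,0,0,10,0.0854,0.016,0.015,0.002,0,0,10,0.0854,0.016,0.015,0.002,0,0,10,0.0854,0.016,0.015,0.002,0,0,10,0.0854,0.016,0.015,0,0,0,10,0.0854,0.016,0.015,0,0,0,10,0.0854]'; python3 -m pendant '[0.016,0.015,0,0,0,10,0.0854,0.016,0.015,0,0,0,10,0.0854,0.016,0.015,0,0,0,10,0.0854,0.016,0.015,0,0,0,10,0.0854,0,0,0,0,0,0,0.0854,0,0,0,0,0,0,0.0854]'
python3 - <<'E'
from h import *
o=ctrl.get_obs(); print(o['time_s'],o['eef_pos'],o['q'].round(2) if hasattr(o['q'],'round') else o['q']); print(rot(o['eef_rot']).round(3))
im=ctrl.camera('wrist'); cv2.imwrite('pics/c_w.png',im[:,:,::-1]); print(wproj([.504,-.308,.15],o))
E
```

```text
time_s: 2.5
eef_pos: [0.3668, -0.3675, 0.2514]
eef_rot: [-0.66, 0.66, -0.254, 0.254]
wrist_force: [-0.2, 0.3, 0.5]
opening: 0.999
time_s: 3.25
eef_pos: [0.4299, -0.3083, 0.2513]
eef_rot: [-0.707, 0.707, -0.016, 0.015]
wrist_force: [-0.4, 0.2, -0.1]
opening: 0.998
3.25 [ 0.42994641 -0.30825421  0.25126661] [-0.85  0.06  1.7  -0.    1.38 -2.37]
[[ 0.999 -0.     0.044]
 [-0.044 -0.     0.999]
 [-0.    -1.    -0.   ]]
[281.43540322 289.02226848]
```

View pics/c_w.png

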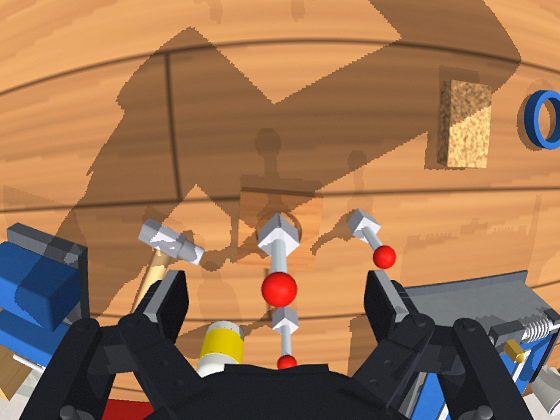

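Run:
```python
from h import *
im=ctrl.camera('wrist'); crop('pics/c_w2.png',im,230,180,330,310,5)
c=im.astype(int); m=(c[...,0]>140)&(c[...,1]<70)&(c[...,2]<70); n,l,s,cc=cv2.connectedComponentsWithStats(m.astype('uint8')); o=ctrl.get_obs()
for k in range(1,n):
    if s[k,4]>100: print(s[k],cc[k])
print(o['eef_pos'])
```

```text
[375 246  21  23 380] [384.83947368 256.98947368]
[262 273  35  34 945] [279.05185185 289.45396825]
[277 357  20  12 182] [286.35714286 362.53296703]
[102 400  52  20 819] [126.20634921 410.22954823]
[ 0.42972818 -0.30851953  0.25128692]
```

View pics/c_w2.png

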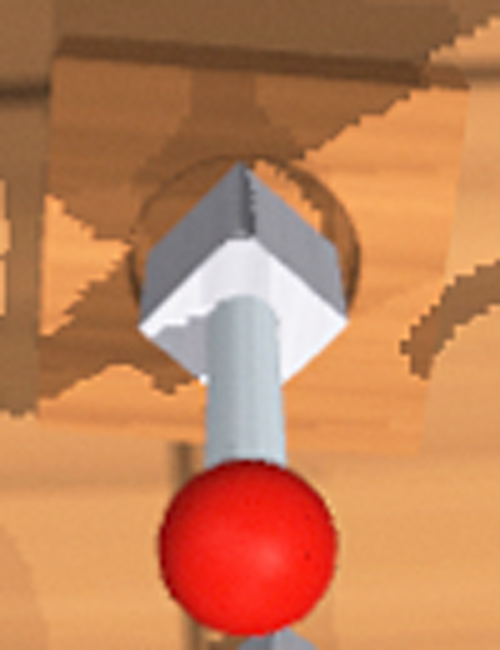

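Run:
```python
from h import *
o=ctrl.get_obs()
def P(x,y,z):
    a,d=wray(230+(x+.5)/5-.5,180+(y+.5)/5-.5,o); return a+d*(z-a[2])/d[2]
l,n,r=P(138,328,.056),P(248,238,.056),P(348,322,.056); b=P(243,165,.010)
print(l,n,r,b); 
for v in (n-l,n-r): print(np.linalg.norm(v[:2]),np.degrees(np.arctan2(v[1],v[0])))
print('centre',(l+r)/2)
a,d=wray(279.05,289.45,o); print('ball', a+d*(.15-a[2])/d[2])
for pt in ((384.8,257,.10),(286.4,362,.1)): a,d=wray(*pt[:2],o); print(a+d*(pt[2]-a[2])/d[2])
print(np.degrees(np.arctan2(*rot(o['eef_rot'])[[1,0],0])))
```

```text
[ 0.50335619 -0.33456468  0.056     ] [ 0.48226451 -0.30851327  0.056     ] [ 0.50399679 -0.28650374  0.056     ] [ 0.48089266 -0.30927471  0.01      ]
0.03351917537793414 128.99423962383506
0.03093075111196753 -134.63685234693727
centre [ 0.50367649 -0.31053421  0.056     ]
ball [ 0.50415594 -0.31038156  0.15      ]
[ 0.50422976 -0.198446    0.1       ]
[ 0.64668813 -0.30643272  0.1       ]
-2.506806223154041
```

```bash
python3 -m pendant '[0.015,0,-0.005,0,0,-8.7,0.0854,0.015,0,-0.005,0,0,-8.7,0.0854,0.015,-0.001,-0.005,0,0,-8.7,0.0854,0.015,-0.001,-0.005,0,0,-8.7,0.0854,0.0143,0,-0.005,0,0,-8.7,0.0854,0,0,-0.025,0,0,0,0.0854,0,0,-0.025,0,0,0,0.0854,0,0,-0.025,0,0,0,0.0854,0,0,-0.0223,0,0,0,0.0854,0,0,0,0,0,0,0.0854,0,0,0,0,0,0,0.0854]'
python3 - <<'E'
from h import *
o=ctrl.get_obs(); print(o['time_s'],o['eef_pos'],np.degrees(np.arctan2(*rot(o['eef_rot'])[[1,0],0])))
im=ctrl.camera('wrist'); cv2.imwrite('pics/d_w.png',im[:,:,::-1])
E
```

```text
time_s: 4.72
eef_pos: [0.5047, -0.3108, 0.1299]
eef_rot: [-0.651, 0.651, -0.275, 0.276]
wrist_force: [-1.2, -1.0, -0.0]
opening: 1.001
4.725 [ 0.50471236 -0.31076587  0.12991861] -45.92697674962508
```

View pics/d_w.png

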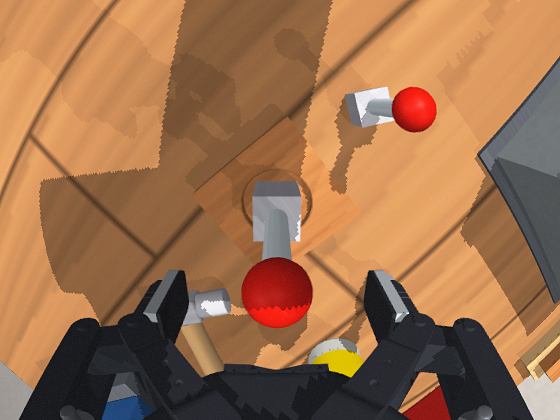

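```bash
python3 -m pendant '[0,0,0,0,0,0,0,0,0,0,0,0,0,0,0,0,0,0,0,0,0,0,0,0,0,0,0,0,0,0,0,0,0,0,0,0,0,0,0,0,0,0]'
python3 - <<'E'
from h import *
o=ctrl.get_obs(); print(o['time_s'],o['eef_pos'],o['opening'],o['wrist_force'])
im=ctrl.camera('wrist'); cv2.imwrite('pics/e_w.png',im[:,:,::-1])
E
```

```text
time_s: 5.52
eef_pos: [0.5049, -0.3103, 0.1297]
eef_rot: [-0.651, 0.651, -0.275, 0.276]
wrist_force: [-0.4, 0.3, 4.7]
opening: 0.346
5.525 [ 0.50486761 -0.31028231  0.12965701] 0.34606003272252056 [-0.39285588  0.29708202  4.66964555]
```

View pics/e_w.png

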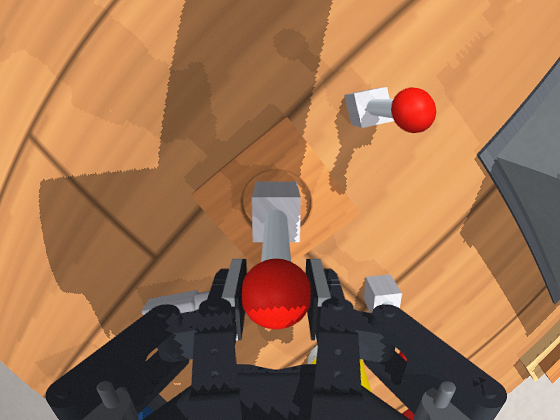

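```bash
python3 -m pendant '[0,0,0.02,0,0,0,0,0,0,0.04,0,0,0,0,0,0,0.05,0,0,0,0,0,0.01,0.05,0,0,3,0,0.005,0.02,0.04,0,0,5,0,0.01,0.03,0,0,0,7,0,0.01,0.04,0,0,0,7,0,0.01,0.04,0,0,0,7,0,0.01,0.04,0,0,0,7,0,0.005,0.04,0,0,0,6,0,0.005,0.02,0,0,0,4,0,0,0.01,0,0,0,0,0]'; python3 -m pendant '[0,0,0,0,0,0,0,0,0,0,0,0,0,0]'
python3 - <<'E'
from h import *
o=ctrl.get_obs(); print(o['time_s'],o['eef_pos'],o['opening'],o['wrist_force'],np.degrees(np.arctan2(*rot(o['eef_rot'])[[1,0],0])))
im=ctrl.camera('wrist'); cv2.imwrite('pics/f_w.png',im[:,:,::-1]);print(wproj([.634,-.007,.176],o),wproj([.634,-.007,.137],o))
E
```

```text
time_s: 7.08
eef_pos: [0.5596, -0.0593, 0.3293]
eef_rot: [-0.707, 0.707, 0.001, -0.001]
wrist_force: [0.1, -0.5, -2.1]
opening: 0.346
time_s: 7.32
eef_pos: [0.5594, -0.0611, 0.3289]
eef_rot: [-0.707, 0.707, 0.0, -0.0]
wrist_force: [-0.1, 0.7, -1.7]
opening: 0.343
7.325 [ 0.55940169 -0.06109854  0.32892135] 0.34265761741196976 [-0.06065061  0.69180442 -1.69781673] 0.02586451497281509
[329.60646717 262.05450641] [324.51276358 246.18419925]
```

View pics/f_w.png

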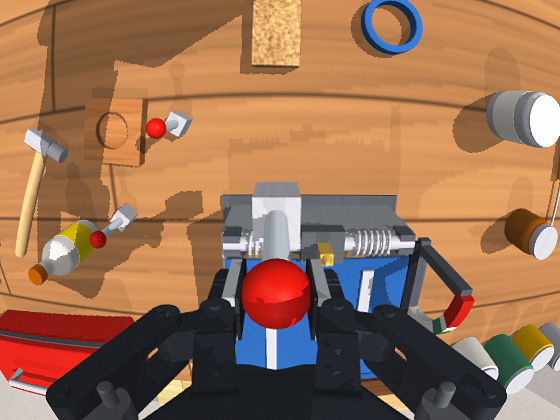

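Run:
```python
from h import *
o=ctrl.get_obs();print(o['eef_pos'])
im=ctrl.camera('wrist'); crop('pics/g_w.png',im,215,175,375,275,5)
c=im.astype(int); m=(c[...,0]>140)&(c[...,1]<70)&(c[...,2]<70); n,l,s,cc=cv2.connectedComponentsWithStats(m.astype('uint8'))
for k in range(1,n):
    if s[k,4]>1000: print(s[k],cc[k])
S=ctrl.camera('side'); crop('pics/g_s.png',S,240,80,420,260,3.3)
```

```text
[ 0.55940307 -0.06112859  0.32889309]
[ 242  261   67   68 3474] [274.62492804 294.0218768 ]
[   0  312  133   29 2120] [ 71.98726415 325.48207547]
[   0  335   98   53 2987] [ 39.09306997 359.75594242]
```

View pics/g_w.png

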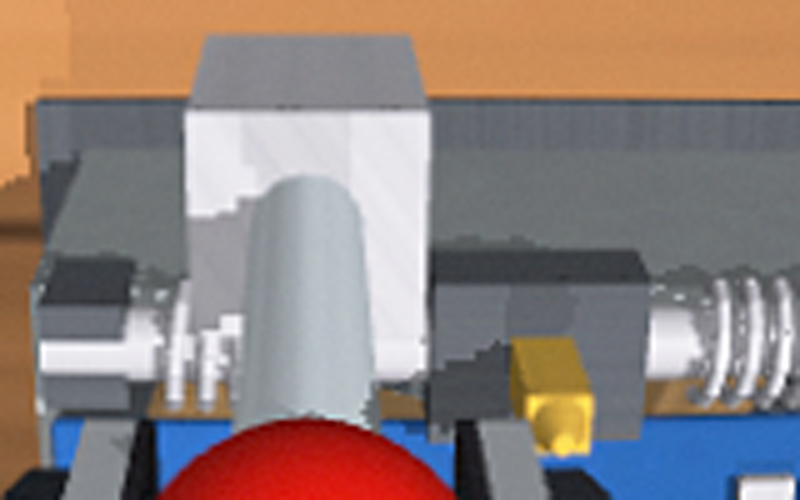

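View pics/g_s.png

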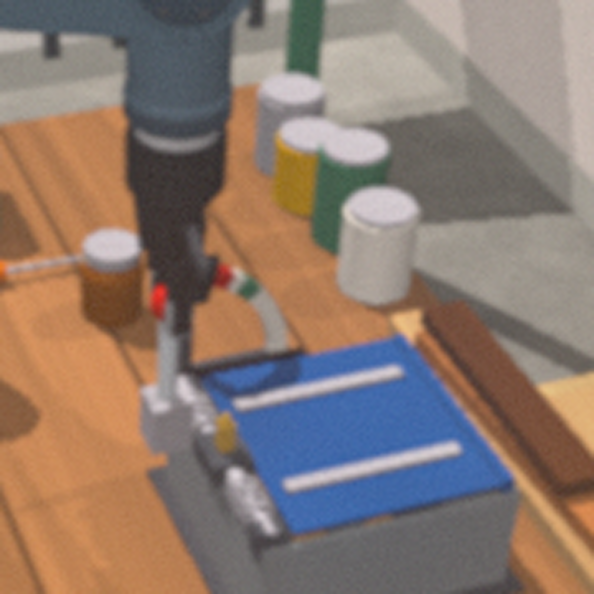

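Run:
```python
from h import *
o=ctrl.get_obs()
def P(x,y,z):
    a,d=wray(215+(x+.5)/5-.5,175+(y+.5)/5-.5,o); return (a+d*(z-a[2])/d[2]).round(4)
for p in [(525,403,.167),(593,398,.167),(530,456,.167),(592,453,.167),(565,440,.176),(513,340,.137),(577,338,.137),(432,283,.137),(648,283,.137),(432,438,.137),(640,438,.137)]: print('post',p,P(*p))
fz=o['eef_pos'][2]+.0203-.14; print(fz,o['eef_pos'])
for p in [(186,110,fz+.046),(431,110,fz+.046),(207,37,fz),(411,37,fz)]: print('lev',p,P(*p))
a,d=wray(274.62,294.02,o); print('ball',a+d*(fz+.14-a[2])/d[2])
```

```text
post (525, 403, 0.167) [ 0.6304 -0.0164  0.167 ]
post (593, 398, 0.167) [ 0.6295 -0.0019  0.167 ]
post (530, 456, 0.167) [ 0.6432 -0.0146  0.167 ]
post (592, 453, 0.167) [ 0.6427 -0.0011  0.167 ]
post (565, 440, 0.176) [ 0.6346 -0.0089  0.176 ]
post (513, 340, 0.137) [ 0.6294 -0.0155  0.137 ]
post (577, 338, 0.137) [ 0.6291 -0.0007  0.137 ]
post (432, 283, 0.137) [ 0.6153 -0.0343  0.137 ]
post (648, 283, 0.137) [0.6157 0.0148 0.137 ]
post (432, 438, 0.137) [ 0.6544 -0.0332  0.137 ]
post (640, 438, 0.137) [0.6552 0.0162 0.137 ]
0.20918187888613315 [ 0.55943274 -0.06095743  0.32888188]
lev (186, 110, np.float64(0.25518187888613314)) [ 0.5407 -0.079   0.2552]
lev (431, 110, np.float64(0.25518187888613314)) [ 0.5407 -0.045   0.2552]
lev (207, 37, np.float64(0.20918187888613315)) [ 0.5415 -0.0788  0.2092]
lev (411, 37, np.float64(0.20918187888613315)) [ 0.5415 -0.0449  0.2092]
ball [ 0.55834226 -0.06285929  0.34918188]
```

```bash
python3 -m pendant '[0.008,0.005,0,0,0,0,0,0.016,0.011,0,0,0,0,0,0.016,0.012,0,0,0,0,0,0.016,0.011,0,0,0,0,0,0.0135,0.009,-0.005,0,0,0,0,0.008,0.0054,-0.01,0,0,0,0,0,0,-0.01,0,0,0,0,0,0,0,0,0,0,0,0,0,0,0,0,0,0]'
python3 - <<'E'
from h import *
o=ctrl.get_obs(); print(o['time_s'],o['eef_pos'],o['opening'],o['wrist_force'])
im=ctrl.camera('wrist'); crop('pics/h_w.png',im,200,150,360,270,5)
S=ctrl.camera('side'); crop('pics/h_s.png',S,270,110,370,260,4)
T=ctrl.camera('top'); crop('pics/h_t.png',T,210,100,370,220,4)
E
```

```text
time_s: 8.6
eef_pos: [0.6368, -0.007, 0.3042]
eef_rot: [-0.707, 0.707, 0.001, -0.001]
wrist_force: [-0.5, 0.3, -2.2]
opening: 0.344
8.6 [ 0.6367912  -0.00696562  0.30418831] 0.34442023564938734 [-0.53786855  0.28620502 -2.21352151]
```

View pics/h_w.png

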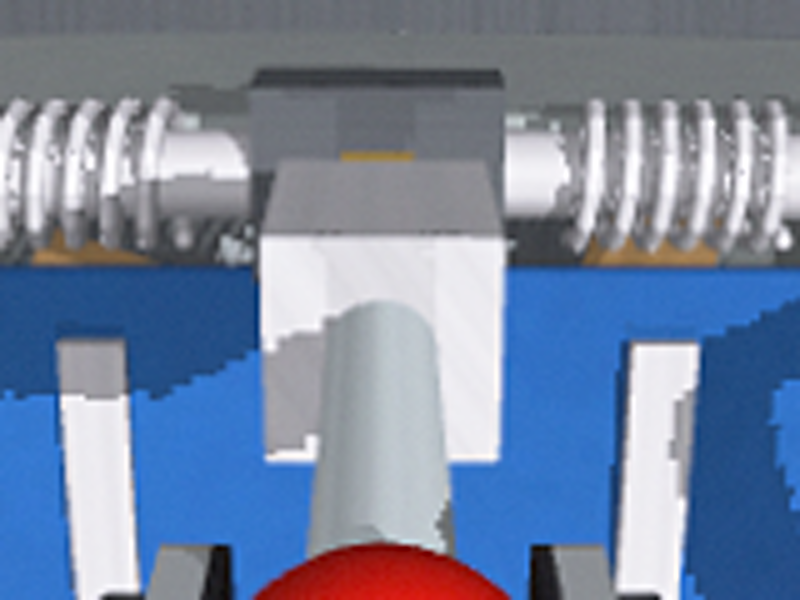

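View pics/h_s.png

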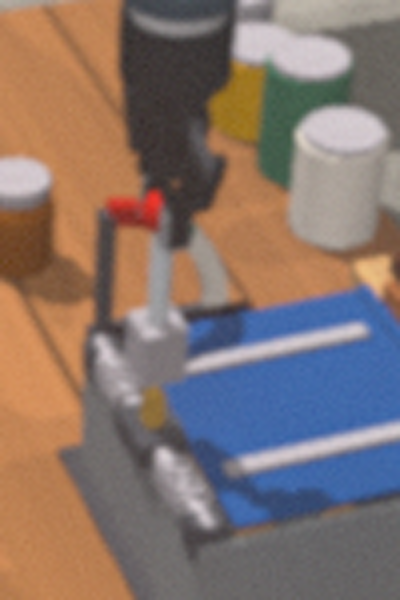

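Run:
```python
from h import *
o=ctrl.get_obs()
def P(x,y,z):
    a,d=wray(200+(x+.5)/5-.5,150+(y+.5)/5-.5,o); return (a+d*(z-a[2])/d[2]).round(4)
fz=o['eef_pos'][2]+.0203-.14; print(fz,o['eef_pos'])
for p in [(260,235,fz+.046),(507,235,fz+.046),(264,462,fz+.046),(499,462,fz+.046),(280,160,fz),(497,162,fz)]: print('lev',p,P(*p))
for p in [(342,153,.137+.004),(412,153,.137+.004),(249,87,.137),(504,87,.137)]: print('post',p,P(*p))
```

```text
0.18501409801769536 [ 0.63710089 -0.00687056  0.3047141 ]
lev (260, 235, np.float64(0.23101409801769535)) [ 0.6185 -0.0251  0.231 ]
lev (507, 235, np.float64(0.23101409801769535)) [0.6184 0.0092 0.231 ]
lev (264, 462, np.float64(0.23101409801769535)) [ 0.653  -0.0254  0.231 ]
lev (499, 462, np.float64(0.23101409801769535)) [0.6529 0.009  0.231 ]
lev (280, 160, np.float64(0.18501409801769536)) [ 0.619  -0.0251  0.185 ]
lev (497, 162, np.float64(0.18501409801769536)) [0.6193 0.0109 0.185 ]
post (342, 153, 0.14100000000000001) [ 0.6284 -0.0159  0.141 ]
post (412, 153, 0.14100000000000001) [ 0.6284 -0.0024  0.141 ]
post (249, 87, 0.137) [ 0.6161 -0.034   0.137 ]
post (504, 87, 0.137) [0.616  0.0155 0.137 ]
```

```bash
python3 -m pendant '[0,-0.0012,0,0,0,0,0,0,0,-0.006,0,0,0,0,0,0,-0.006,0,0,0,0,0,0,-0.005,0,0,0,0,0,0,-0.005,0,0,0,0,0,0,0,0,0,0,0]'
python3 - <<'E'
from h import *
o=ctrl.get_obs(); print(o['time_s'],o['eef_pos'],o['opening'],o['wrist_force'])
im=ctrl.camera('wrist'); crop('pics/i_w.png',im,200,150,360,270,5)
S=ctrl.camera('side'); crop('pics/i_s.png',S,270,110,370,260,4)
E
```

```text
time_s: 9.5
eef_pos: [0.6367, -0.0077, 0.2812]
eef_rot: [0.707, -0.707, -0.0, 0.001]
wrist_force: [0.8, -0.3, -2.0]
opening: 0.342
9.5 [ 0.63671898 -0.00767176  0.28121871] 0.3421187556661783 [ 0.83959083 -0.28174278 -2.00763089]
```

View pics/i_s.png

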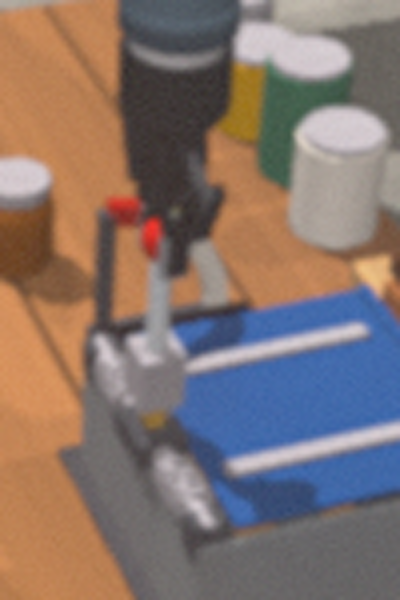

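View pics/i_w.png

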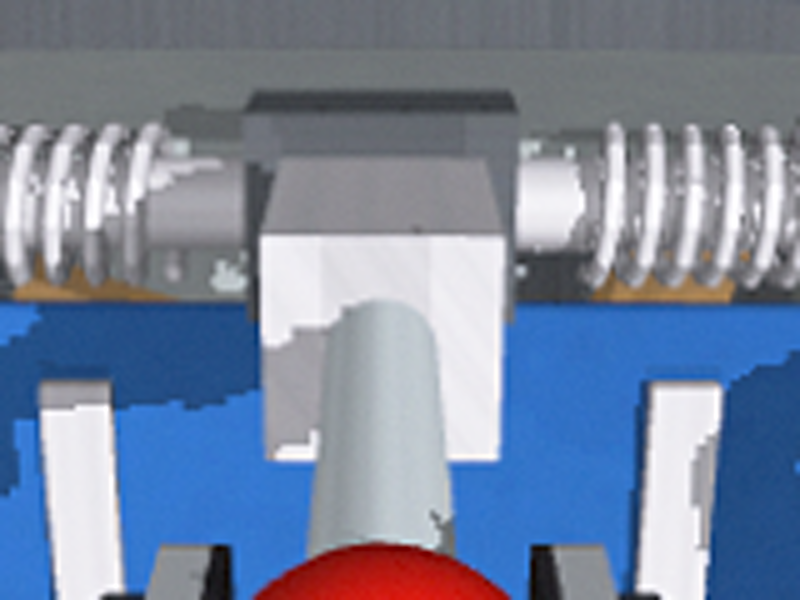

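```bash
python3 -m pendant '[0,0,-0.005,0,0,0,0,0,0,-0.005,0,0,0,0,0,0,-0.005,0,0,0,0,0,0,-0.004,0,0,0,0,0,0,-0.003,0,0,0,0,0,0,0,0,0,0,0]'
```

```text
time_s: 10.35
eef_pos: [0.6369, -0.0078, 0.2596]
eef_rot: [0.707, -0.707, -0.001, 0.001]
wrist_force: [0.5, 0.3, -2.0]
opening: 0.345
```

```bash
python3 -m pendant '[0,0,-0.002,0,0,0,0,0,0,-0.002,0,0,0,0,0,0,0,0,0,0,0]'
python3 - <<'E'
from h import *
im=ctrl.camera('wrist'); crop('pics/j_w.png',im,200,150,360,270,5)
S=ctrl.camera('side'); crop('pics/j_s.png',S,270,110,370,260,4)
E
```

```text
time_s: 10.72
eef_pos: [0.6374, -0.0078, 0.2567]
eef_rot: [-0.707, 0.707, 0.001, -0.0]
wrist_force: [-0.4, -0.0, 2.3]
opening: 0.342
```

View pics/j_s.png

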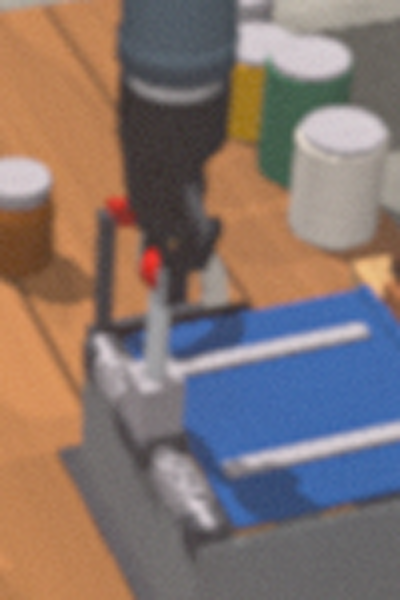

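View pics/j_w.png

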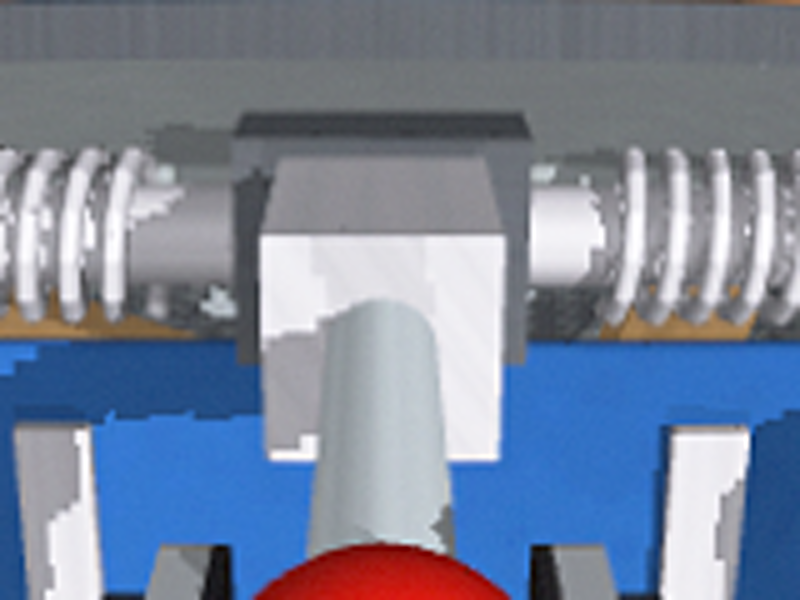

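```bash
python3 -m pendant '[0,0,-0.001,0,0,0,0,0,0,0,0,0,0,0,0,0,0,0,0,0,0,0,0,0,0,0,0,0]'; python3 -m pendant '[-0.0076,0,-0.0002,0,0,0,0,-0.0076,0,-0.0006,0,0,0,0,-0.0075,0,-0.001,0,0,0,0,-0.0075,0,-0.0013,0,0,0,0,-0.0074,0,-0.0017,0,0,0,0,-0.0073,0,-0.0021,0,0,0,0,-0.0072,0,-0.0024,0,0,0,0,-0.0071,0,-0.0028,0,0,0,0,-0.0069,0,-0.0031,0,0,0,0,-0.0068,0,-0.0035,0,0,0,0,0,0,0,0,0,0,0]'
python3 - <<'E'
from h import *
im=ctrl.camera('wrist'); cv2.imwrite('pics/k_w.png',im[:,:,::-1])
S=ctrl.camera('side'); crop('pics/k_s.png',S,260,110,410,260,4)
E
```

```text
time_s: 11.32
eef_pos: [0.6377, -0.0078, 0.2566]
eef_rot: [-0.707, 0.707, 0.002, 0.0]
wrist_force: [-1.0, 0.7, 6.9]
opening: 0.347
time_s: 12.7
eef_pos: [0.5654, -0.0082, 0.2387]
eef_rot: [-0.707, 0.708, 0.003, 0.001]
wrist_force: [0.7, 0.0, 8.1]
opening: 0.339
```

View pics/k_s.png

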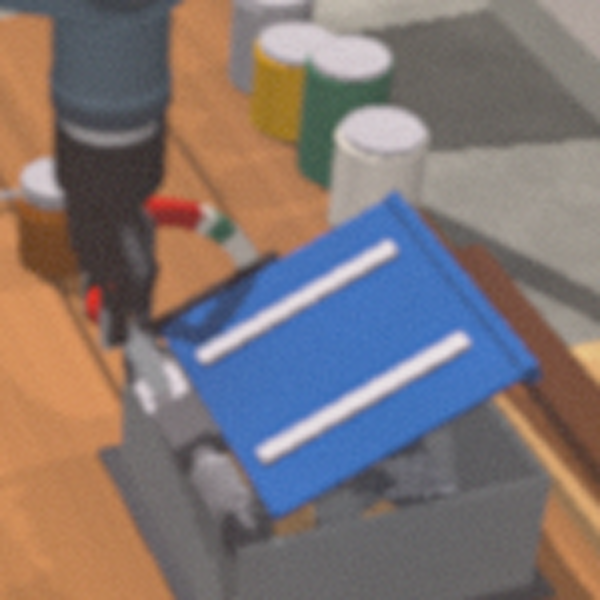

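View pics/k_w.png

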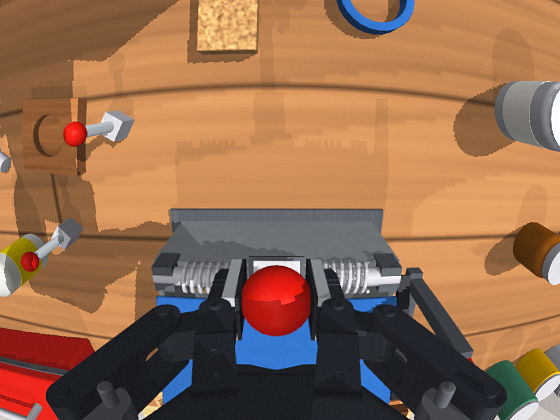

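```bash
python3 -m pendant '[-0.0066,0,-0.0038,0,0,0,0,-0.0064,0,-0.0041,0,0,0,0,-0.0062,0,-0.0045,0,0,0,0,-0.006,0,-0.0047,0,0,0,0,-0.0057,0,-0.0051,0,0,0,0,-0.0054,0,-0.0053,0,0,0,0,-0.0051,0,-0.0056,0,0,0,0,-0.0049,0,-0.0058,0,0,0,0,-0.0045,0,-0.0061,0,0,0,0,-0.0043,0,-0.0063,0,0,0,0,-0.0039,0,-0.0065,0,0,0,0,0,0,0,0,0,0,0]'
python3 - <<'E'
from h import *
o=ctrl.get_obs();p=o['eef_pos'];print(p,np.arctan2(.6374-p[0],p[2]+.0203-.125),np.hypot(.6374-p[0],p[2]+.0203-.125),o['wrist_force'])
im=ctrl.camera('wrist'); cv2.imwrite('pics/l_w.png',im[:,:,::-1])
S=ctrl.camera('side'); crop('pics/l_s.png',S,260,110,410,260,4)
E
```

```text
time_s: 14.3
eef_pos: [0.504, -0.0076, 0.1774]
eef_rot: [0.707, -0.707, 0.0, 0.002]
wrist_force: [0.1, -0.0, 0.6]
opening: 0.345
[ 0.50404633 -0.00759183  0.17739391] 1.0717065285165452 0.15188023271672077 [ 0.09554332 -0.01983184  0.55071893]
```

View pics/l_s.png

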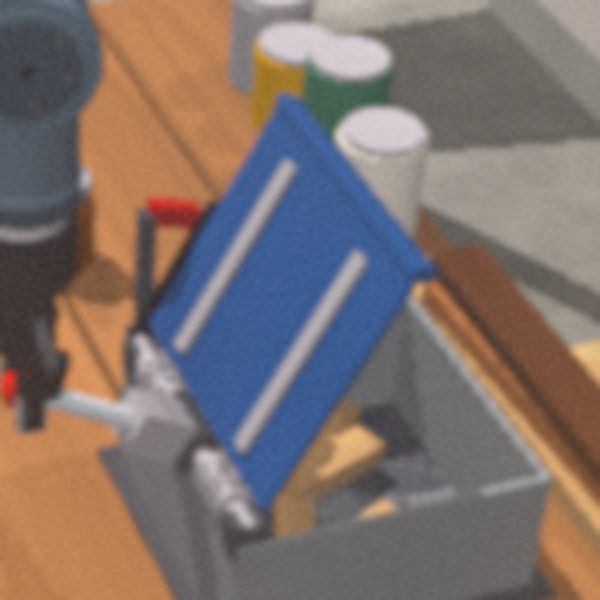

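View pics/l_w.png

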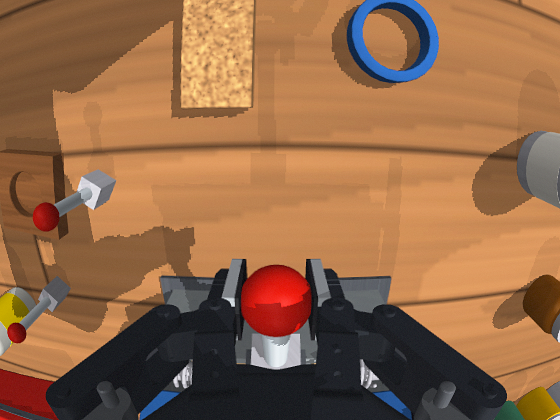

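```bash
python3 -m pendant '[-0.0032,0,-0.0058,0,0,0,0,-0.0028,0,-0.006,0,0,0,0,-0.0024,0,-0.0061,0,0,0,0,-0.001,0,-0.003,0,0,0,0,0,0,0,0,0,0,0,0,0,0,0,0,0,0]'
python3 - <<'E'
from h import *
o=ctrl.get_obs();p=o['eef_pos'];print(p,np.arctan2(.6374-p[0],p[2]+.0203-.125),np.hypot(.6374-p[0],p[2]+.0203-.125),o['wrist_force'])
T=ctrl.camera('top'); crop('pics/m_t.png',T,200,90,340,230,4)
S=ctrl.camera('side'); crop('pics/m_s.png',S,260,110,410,260,4)
E
```

```text
time_s: 15.15
eef_pos: [0.4945, -0.0077, 0.1571]
eef_rot: [0.707, -0.707, 0.0, 0.002]
wrist_force: [-6.4, -0.5, 3.8]
opening: 0.341
[ 0.49454493 -0.00769846  0.15714128] 1.2189746564115451 0.15217640803717813 [-6.38874289 -0.51645401  3.76940122]
```

View pics/m_s.png

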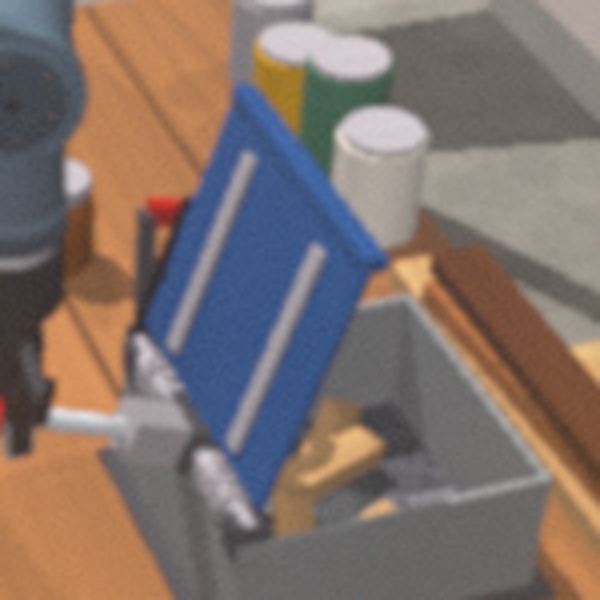

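View pics/m_t.png

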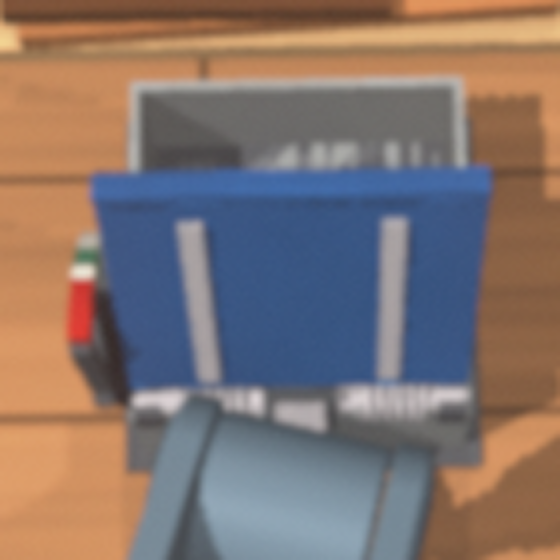

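```bash
cat >> h.py <<'E'
def panel(th,y,up,r=.235,hx=.6368,hy=-.0087):
    return [hx+r*np.cos(th)-up*np.sin(th),hy+y,.125+r*np.sin(th)+up*np.cos(th)]
E
python3 - <<'E'
from h import *
for th in (0,1.1,1.15,1.2,1.25):
    for up in (0,.006): print(th,up,[( (proj('side',panel(th,y,up))-[260,110])*4).round(0) for y in (.115,-.115)],[((proj('top',panel(th,y,up))-[200,90])*4).round(0) for y in (.115,-.115)])
E
```

```text
0 0 [array([409., 289.]), array([546., 466.])] [array([136.,  78.]), array([457.,  73.])]
0 0.006 [array([410., 283.]), array([547., 460.])] [array([135.,  75.]), array([458.,  70.])]
1.1 0 [array([284.,  91.]), array([423., 267.])] [array([ 94., 137.]), array([489., 130.])]
1.1 0.006 [array([278.,  89.]), array([416., 266.])] [array([ 93., 144.]), array([489., 137.])]
1.15 0 [array([271.,  88.]), array([409., 264.])] [array([ 93., 151.]), array([490., 144.])]
1.15 0.006 [array([265.,  86.]), array([402., 263.])] [array([ 92., 158.]), array([491., 152.])]
1.2 0 [array([258.,  85.]), array([395., 261.])] [array([ 91., 166.]), array([491., 159.])]
1.2 0.006 [array([251.,  83.]), array([387., 260.])] [array([ 91., 173.]), array([492., 167.])]
1.25 0 [array([244.,  82.]), array([380., 260.])] [array([ 90., 181.]), array([493., 175.])]
1.25 0.006 [array([237.,  81.]), array([372., 259.])] [array([ 90., 190.]), array([493., 183.])]
```

```bash
python3 -m pendant '[0.0021,0,0.0055,0,0,0,0,0.0024,0,0.0056,0,0,0,0,0.0026,0,0.0055,0,0,0,0,0.0029,0,0.0054,0,0,0,0,0.0031,0,0.0052,0,0,0,0,0.0033,0,0.0051,0,0,0,0,0.0026,0,0.0038,0,0,0,0,0.0027,0,0.0037,0,0,0,0,0.0028,0,0.0036,0,0,0,0,0,0,0,0,0,0,0,0,0,0,0,0,0,0]'
python3 - <<'E'
from h import *
o=ctrl.get_obs();p=o['eef_pos'];print(p,np.arctan2(.6374-p[0],p[2]+.0203-.125),np.hypot(.6374-p[0],p[2]+.0203-.125),o['wrist_force'])
T=ctrl.camera('top'); crop('pics/n_t.png',T,200,90,340,230,4)
S=ctrl.camera('side'); crop('pics/n_s.png',S,260,110,410,260,4)
W=ctrl.camera('wrist'); cv2.imwrite('pics/n_w.png',W[:,:,::-1])
for th in (.75,.8,.85,.9,.95):
    for up in (0,.006): print(th,up,[( (proj('side',panel(th,y,up))-[260,110])*4).round(0) for y in (.115,-.115)],[((proj('top',panel(th,y,up))-[200,90])*4).round(0) for y in (.115,-.115)])
E
```

```text
time_s: 16.62
eef_pos: [0.5203, -0.008, 0.201]
eef_rot: [-0.707, 0.707, 0.001, -0.001]
wrist_force: [1.7, -1.2, -3.1]
opening: 0.345
[ 0.52030739 -0.0079725   0.20096963] 0.8826845921141951 0.15158667651835211 [ 1.65832084 -1.20043068 -3.05958244]
0.75 0 [array([358., 134.]), array([501., 309.])] [array([106.,  67.]), array([478.,  61.])]
0.75 0.006 [array([354., 130.]), array([497., 305.])] [array([105.,  70.]), array([479.,  64.])]
0.8 0 [array([350., 126.]), array([492., 301.])] [array([104.,  74.]), array([480.,  68.])]
0.8 0.006 [array([345., 122.]), array([487., 297.])] [array([103.,  78.]), array([481.,  72.])]
0.85 0 [array([340., 119.]), array([482., 294.])] [array([102.,  82.]), array([481.,  76.])]
0.85 0.006 [array([335., 116.]), array([477., 291.])] [array([101.,  86.]), array([482.,  80.])]
0.9 0 [array([330., 112.]), array([472., 288.])] [array([100.,  91.]), array([483.,  85.])]
0.9 0.006 [array([325., 109.]), array([466., 284.])] [array([99., 95.]), array([484.,  89.])]
0.95 0 [array([319., 106.]), array([460., 282.])] [array([ 99., 101.]), array([484.,  94.])]
0.95 0.006 [array([314., 103.]), array([454., 279.])] [array([ 98., 106.]), array([485., 100.])]
```

View pics/n_s.png

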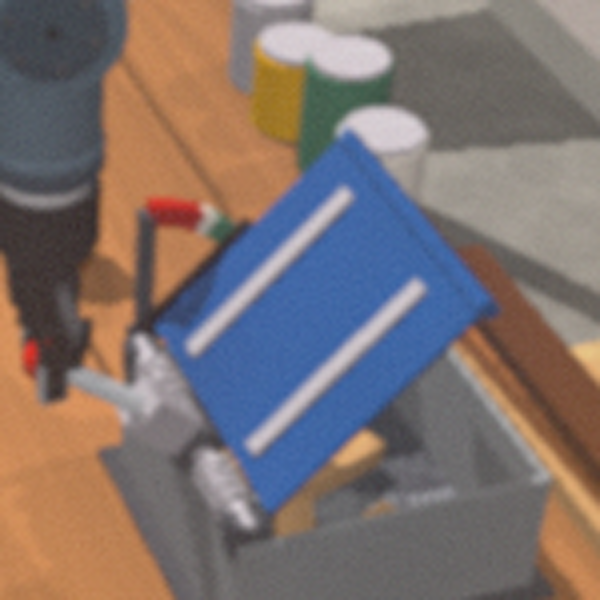

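View pics/n_t.png

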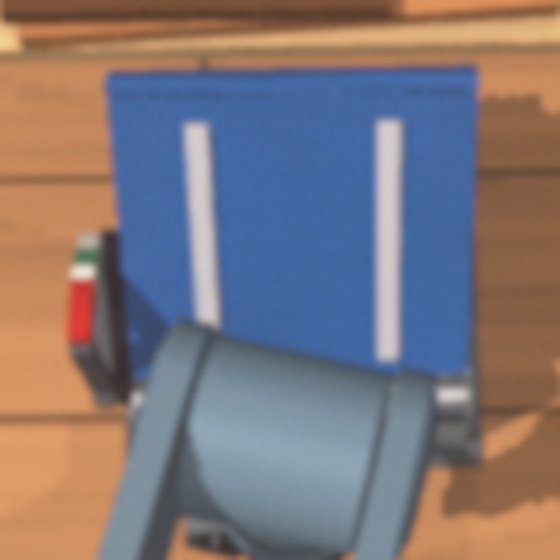

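View pics/n_w.png

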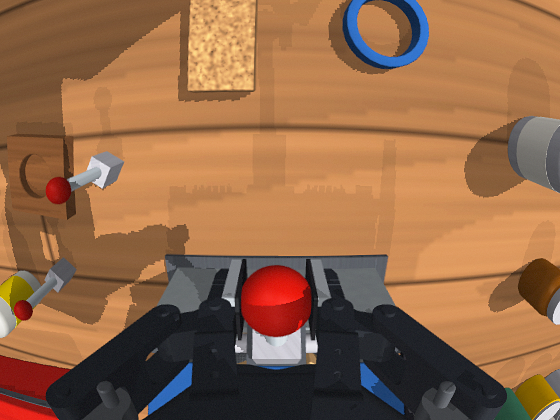

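```bash
cat > fit.py <<'E'
from h import *
from scipy.optimize import minimize_scalar
un=lambda p,s,o:((np.array(p)+.5)/s-.5)+np.array(o)
shut={'top':[un(p,3.5,(210,100)) for p in [(150,66),(299,66),(82,36),(367,33),(301,270)]],
 'side':[un(p,3,(270,170)) for p in [(275,68),(327,136),(275,38),(375,172)]]}
def fit(obs,up,hx):
    out={}
    def pr(c,i,th):
        q=atz(c,*shut[c][i],.125+up); r=q[0]-hx
        return proj(c,[hx+r*np.cos(th)-up*np.sin(th),q[1],.125+r*np.sin(th)+up*np.cos(th)])
    for c in obs:
        f=lambda th:sum(np.sum((pr(c,i,th)-un(p,4,{'top':(200,90),'side':(260,110)}[c]))**2) for i,p in obs[c].items())
        s=minimize_scalar(f,bounds=(.3,1.4),method='bounded'); out[c]=(round(s.x,3),round(s.fun,2))
    return out
if __name__=='__main__':
    n={'top':{0:(197,122),1:(389,119),2:(107,72),3:(476,68),4:(387,360)},'side':{0:(346,190),1:(418,286),2:(350,130),3:(497,312)}}
    m={'top':{0:(190,222),1:(395,217),2:(93,175),3:(491,170),4:(390,380)},'side':{0:(249,155),1:(317,246),2:(238,85),3:(385,262)}}
    for up in (0,.004,.008):
        for hx in (.633,.637,.641): print(up,hx,'n',fit(n,up,hx),'m',fit(m,up,hx))
E
python3 fit.py
python3 - <<'E'
from h import *
T=ctrl.camera('top'); crop('pics/o_t.png',T,205,130,255,200,8)
E
```

```text
0 0.633 n {'top': (np.float64(0.792), np.float64(12.1)), 'side': (np.float64(0.778), np.float64(20.58))} m {'top': (np.float64(1.24), np.float64(27.85)), 'side': (np.float64(1.251), np.float64(23.62))}
0 0.637 n {'top': (np.float64(0.792), np.float64(11.78)), 'side': (np.float64(0.79), np.float64(17.77))} m {'top': (np.float64(1.248), np.float64(30.35)), 'side': (np.float64(1.264), np.float64(19.76))}
0 0.641 n {'top': (np.float64(0.792), np.float64(11.61)), 'side': (np.float64(0.802), np.float64(16.3))} m {'top': (np.float64(1.255), np.float64(33.75)), 'side': (np.float64(1.278), np.float64(22.31))}
0.004 0.633 n {'top': (np.float64(0.755), np.float64(7.86)), 'side': (np.float64(0.776), np.float64(15.56))} m {'top': (np.float64(1.216), np.float64(21.06)), 'side': (np.float64(1.239), np.float64(20.37))}
0.004 0.637 n {'top': (np.float64(0.755), np.float64(7.52)), 'side': (np.float64(0.788), np.float64(16.66))} m {'top': (np.float64(1.223), np.float64(22.42)), 'side': (np.float64(1.252), np.float64(28.09))}
0.004 0.641 n {'top': (np.float64(0.754), np.float64(7.32)), 'side': (np.float
[... 1153 characters left out ...]
^^^^^^^^^^^^^^^^^^^^^^^^^^^^^^^^^^^^^^^^^^^^^^^^^^^^^^^^^^^^^^^^^^^^^^^^^^^^^^^^^^^^^
  File "fit.py", line 12, in <genexpr>
    f=lambda th:sum(np.sum((pr(c,i,th)-un(p,4,{'top':(200,90),'side':(260,110)}[c]))**2) for i,p in obs[c].items())
                            ~~^^^^^^^^
  File "fit.py", line 10, in pr
    return proj(c,[hx+r*np.cos(th)-up*np.sin(th),q[1],.125+r*np.sin(th)+up*np.cos(th)])
  File "h.py", line 14, in proj
    i,M,o=cam(n); c=M.T@(np.asarray(p)-o); return np.array([i['cx']+i['fx']*c[0]/c[2],i['cy']+i['fy']*c[1]/c[2]])
          ~~~^^^
  File "h.py", line 6, in cam
    i=ctrl.camera_info(n); r=np.array(i['rotation'])
ValueError: time passes only in moves, steps and waits
```

View pics/o_t.png

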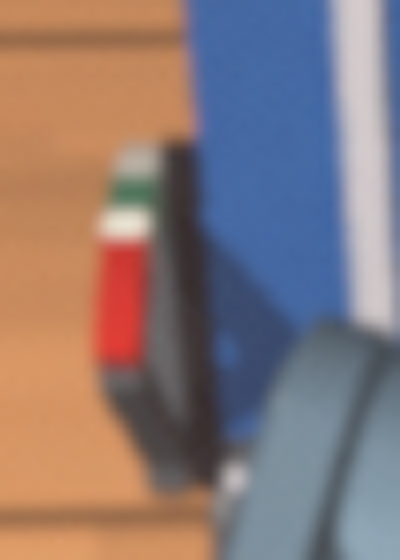

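```bash
python3 -m pendant '[-0.0024,0,-0.003,0,0,0,0,-0.0023,0,-0.003,0,0,0,0,0,0,0,0,0,0,0,0,0,0,0,0,0,0,0,0,0,0,0,0,0]'
python3 - <<'E'
from h import *
o=ctrl.get_obs();p=o['eef_pos'];print(o['time_s'],p,np.arctan2(.6374-p[0],p[2]+.0203-.125),np.hypot(.6374-p[0],p[2]+.0203-.125),o['wrist_force'])
T=ctrl.camera('top'); crop('pics/p_t.png',T,200,90,340,230,4)
S=ctrl.camera('side'); crop('pics/p_s.png',S,260,110,410,260,4)
W=ctrl.camera('wrist'); cv2.imwrite('pics/p_w.png',W[150:400,150:460,::-1])
E
```

```text
time_s: 17.45
eef_pos: [0.5156, -0.0078, 0.1952]
eef_rot: [-0.707, 0.707, 0.001, -0.001]
wrist_force: [-0.2, -2.0, -0.1]
opening: 0.343
17.45 [ 0.51556621 -0.00783552  0.19517028] 0.9320665599886734 0.15175093076226667 [-0.18813201 -2.03785294 -0.14051048]
```

View pics/p_s.png

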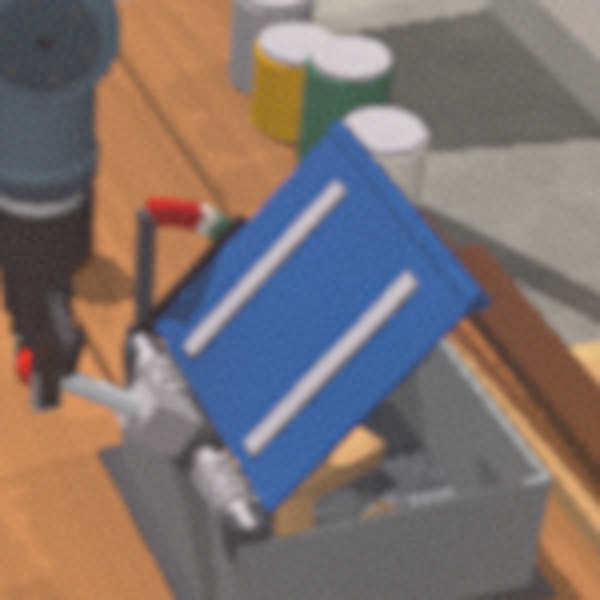

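View pics/p_t.png

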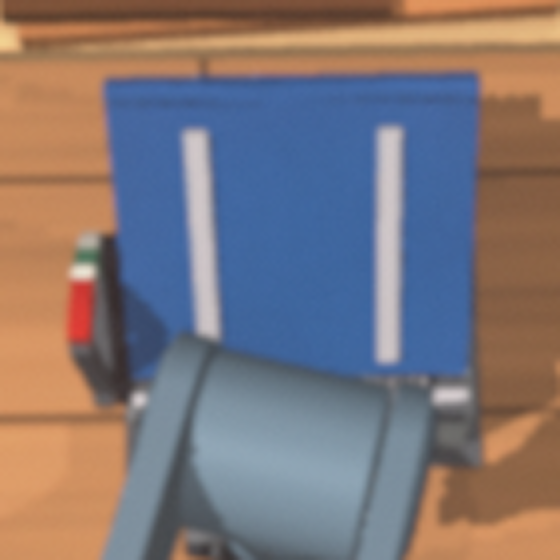

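Run:
```python
from h import *
import h
_c={}
def cam2(n):
    if n not in _c:_c[n]=cam(n)
    return _c[n]
orig=cam
cache={n:orig(n) for n in('side','top')}
h.cam=lambda n:cache[n]
import fit
p={'top':{0:(195,129),1:(389,126),2:(105,80),3:(478,75),4:(387,363)},'side':{0:(337,184),1:(408,278),2:(338,121),3:(488,299)}}
for up in (0,.003,.006): print(up,fit.fit(p,up,.6368))
S=ctrl.camera('side'); c=cv2.resize(S[150:210,280:350,::-1],None,fx=9,fy=9,interpolation=2)
for th in (.75,.95,1.06):
    for y in (.125,.135,.145):
        q=h.proj('side',[.6368-.108*np.sin(th)+0*y,-.0087+y,.125+.108*np.cos(th)]); q2=h.proj('side',[.6368+.108*np.cos(th),-.0087+y,.125+.108*np.sin(th)])
        for k,col in((q,(255,0,255)),(q2,(0,255,255))): cv2.circle(c,tuple(int(v) for v in ((k-[280,150]+.5)*9)),2,col,-1)
        print(th,y,q.round(1),q2.round(1))
cv2.imwrite('pics/q_s.png',c)
```

```text
0 {'top': (np.float64(0.843), np.float64(12.91)), 'side': (np.float64(0.85), np.float64(19.61))}
0.003 {'top': (np.float64(0.817), np.float64(9.02)), 'side': (np.float64(0.848), np.float64(20.23))}
0.006 {'top': (np.float64(0.791), np.float64(6.48)), 'side': (np.float64(0.844), np.float64(28.09))}
0.75 0.125 [271.6 178.1] [318.2 170.6]
0.75 0.135 [270.5 176.2] [317.  168.8]
0.75 0.145 [269.5 174.4] [315.8 167. ]
0.95 0.125 [267.1 183.3] [313.6 167.7]
0.95 0.135 [266.1 181.4] [312.4 165.9]
0.95 0.145 [265.1 179.5] [311.2 164.2]
1.06 0.125 [265.1 186.3] [310.7 166.6]
1.06 0.135 [264.1 184.4] [309.5 164.8]
1.06 0.145 [263.2 182.6] [308.3 163. ]
```

View pics/q_s.png

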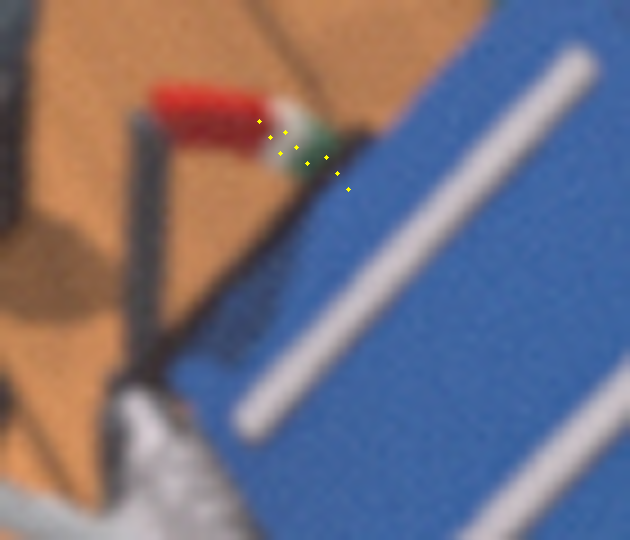

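```bash
python3 -m pendant '[-0.0018,0,-0.0024,0,0,0,0,0,0,0,0,0,0,0,0,0,0,0,0,0,0,0,0,0,0,0,0,0]'
python3 - <<'E'
from h import *
S=ctrl.camera('side'); W=ctrl.camera('wrist')
cv2.imwrite('pics/r_s.png',np.hstack([cv2.resize(S[130:230,255:345,::-1],None,fx=4.5,fy=4.5,interpolation=2)[:450],cv2.resize(W[240:380,220:335,::-1],None,fx=3.2,fy=3.214,interpolation=2)[:450]][:2]) )
o=ctrl.get_obs();print(o['time_s'],o['eef_pos'],np.abs(o['dq']).max(),o['wrist_force'])
E
```

```text
time_s: 18.15
eef_pos: [0.5137, -0.0078, 0.1926]
eef_rot: [-0.707, 0.707, 0.001, -0.001]
wrist_force: [-0.5, -2.0, 0.7]
opening: 0.345
18.25 [ 0.51369017 -0.00778336  0.19265471] 0.0013856569722665 [-1.69951352 -2.16949782  1.44853192]
```

View pics/r_s.png

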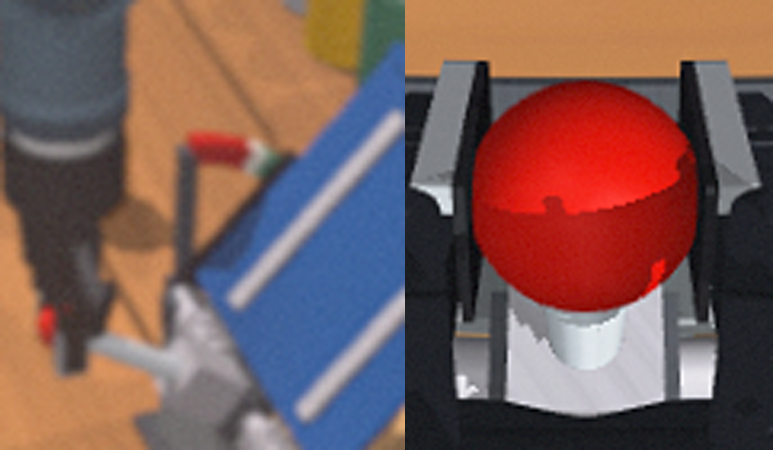

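The pointer meets the green part at about (275,165) in the left crop. The ball is held between the pads, the sleeve is down on the boss, and the arm is still, so I'm handing in.

```bash
python3 -c "
from bench import ctrl
print(ctrl.hand_in())"
```

```text
the job is handed in; nothing more can be done
None
```

I took the largest lever (the one in the block) and slid it fully down onto the post. I then pulled the hatch past its balance point, eased it back into the green and handed in at 18.3 s, still holding the lever. The hand-in gives no verdict.

- **Seating:** the lever bottomed on the boss with up to about 9 N of push, and I held it there for over 0.3 s with the hatch shut.
- **Past the balance point:** the camera fits put the hatch at about 1.2 to 1.25 rad, well into the red.
- **Final position:** the estimates ranged from 0.79 to 0.85 rad before a last nudge of 0.02 rad up. I expect the hatch at about 0.82 to 0.87 rad, with 0.75 to 0.95 allowed. In the side view the pointer meets the green part of the scale.
- **Lever still on its post:** after easing back, the ball was about 152 mm from the hinge, which is the seated distance. I did not measure the foot position directly at the end.
- **Steadiness:** the joints were practically still (0.001 rad/s) at the last reading, and the fingers were closed on the ball. In the last views nothing was touching the panel.

The hatch angle is the weakest check. The top and side cameras disagreed by up to 0.05 rad, and the panel hides part of the pointer. I did not check the other bench objects for movement, but the arm never reached near them after the lever was lifted.

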